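Walk the packed box round onto the labeller's guide rail

ROBOT

A 7-joint arm with a two-finger parallel gripper is mounted at the origin on the work surface. World frame = base frame: x ahead of the robot, y to its left, z up, the work surface at z = 0. Lengths are in m, angles in degrees, forces in N, time in s.
With the tool pointing down it reaches from about 0.425 to 0.875 m from the base axis. Payload 4.7 kg.
Tool frame: the origin (TCP) lies between the finger pads; the fingertips stand 14 mm ahead of it and the grasp point (between the pads) lies 5 mm behind it (env.tip_reach is the distance from the TCP to the fingertips, in m); z points along the fingers, y is the direction in which the jaws open and shut (so a half turn about z gives the same grasp; the last joint's range is limited). The gripper opens to 87 mm and grips with 3 to 60 N. Pads are 19 mm wide; open, the fingers measure 117 mm over their backs; the gripper's body (75 mm by 190 mm) begins 51 mm behind the grasp point.
Start: joints at [74.261, 18.392, -4.016, 83.108, 1.295, 78.541, -3.26], TCP at [0.185, -0.623, 0.237] pointing down, gripper open.
Joint ranges: [-163.93, 163.93], [-17.29, 119.83], [-79.2, 71.16], [3.27, 140.29], [-89.18, 269.18], [5.43, 117.66], [-154.24, 154.24]. Speed limits (degrees/s): [147.25, 147.25, 180, 180, 180, 180, 180].

INTERFACE

Orientations are given as [roll, pitch, yaw] about the fixed x, y, z axes, in that order (R = Rz(yaw) Ry(pitch) Rx(roll)).
In Python, from cell import env gives the robot as it stands. The module is installed in compiled form; this text tells all that it offers.
- The arm moves only by the shell command python3 -m pendant 'ROWS' [FORCE]. ROWS is JSON, a list of rows, each an object of numbers: "rx", "ry", "rz": the turn, a rotation vector about the tool's x, y, z in degrees; "tx", "ty", "tz": the shift along the tool's x, y, z in mm; "jaw": the finger opening in mm, from 0 to 87. In form: [{"rx": .., "ry": .., "rz": .., "tx": .., "ty": .., "tz": .., "jaw": ..}, ...]. A call has 1 to 20 rows; each row shifts and turns the commanded pose from where the row before left it, along the tool's axes as they then stand; what a row does not reach is not made up. A row lasts 1/12 s, in which the tool goes at most 41.7 mm and 7.16 degrees, less where a joint would pass 70% of its speed; a pose out of reach is approached as far as the arm can. A call with a gripper value outside its range is refused whole. The fingers move at their own pace and stop on an object; FORCE is the grip in N (left out, the last holds). Time passes only in rows, so rows that do not move let the fingers close. It gives the time, the measured TCP pose, the force and the opening at its end, in the units of the state.
- env.get_obs(): the state, without advancing time (a new reading comes with each control period).
- env.read_camera(name): name is "scene" or "top" or "wrist"; returns a dict with "img" (420x560x3 uint8, red, green, blue), "range_z" (420x560 float32, m along the optical axis (not along the pixel's ray), 0 where there is no reading), "vertical_fov" (degrees; the focal length in pixels is half the picture's height over the tangent of half this angle, whatever the lens; pixels are square), "cx", "cy" (the principal point, pixels), "world_to_cam" (4x4, takes a point from world to camera coordinates). Camera axes: x right, y up, looking along -z (the intrinsics and any distortion apply to the point x, -y, -z); pixel columns grow to the right and rows downward; lengths in m; the calibration is good to about 2 mm. A picture is of the moment at which its call begins.
- env.sign_off(): hands the job in, once; it reports no verdict.
The state is a dict: "time_s": time; "qpos": joint angles; "joint_velocities": joint speeds; "effort": joint torques, N m; "tool_pos": TCP position; "tool_rot": TCP orientation; "force": force on the tool from outside, world axes, zero at the start; "wrist_torque": the same for the moment, N m; "grip_width": finger opening in m.
Only numpy, scipy, OpenCV 4.12 (cv2) and the standard library are available. Lean on these libraries where they do the work, as an engineer would, in place of code of your own. Each camera call takes 0.05 s, during which the arm holds its last target.

TASK

The heavy packed box (white foam with orange tape) stands end-on or askew on the steel bed of the box labeller and must go in sideways. It is too heavy to pick up, so walk it round with gentle fingertip pushes near its corners until one of its long sides, either one, lies flat against the guide rail with that whole side backed by the rail's straight part, and leave it there. Never lift, tip or shove it hard, do not ram the rail, and leave the other things where they are.

Things in the scene. Friction and masses are not known exactly. Their poses are not given: they have to be found in the camera images.
- packbox: the packed box: 170 mm long (x), 115 wide (y), 70 high, 1.0 to 1.7 kg, evenly filled, too wide to grasp. Origin: centre of its underside, on the bed. White, orange bands round its sides, an orange strip along its lid; both long sides alike. Slides under 3 to 13 N; pushed near a corner it turns about a point near its middle. Starts clear of the rail, end-on or up to 49 degrees off that
- guide: the guide rail: fixed upright steel bar on the far side of the bed. Origin: middle of its flat face towards the robot, at bed-top height. y runs along the face, x points through the rail away from the robot. Straight part 340 mm long (170 each way), covering 5 to 45 mm above the bed; beyond its +y end a short lead-in bends away. Behind it two posts with black knobs reach 72 mm above the bed
- infeed: the labeller's steel bed, fixed, its flat top 16 mm above the work surface. Origin on the work surface straight below the rail's origin, axes as the rail's. The bed reaches 340 mm towards +y, 310 mm towards -y and 330 mm from the rail face towards the robot (-x); four blue rollers, level with it, continue it at the -y end
- tape_roll: roll of orange packing tape lying flat on the bed, 86 mm across, 44 mm high; origin under its centre. Leave it alone
- spare_roller: blue roller standing on end on the bed, 38 mm across, 78 mm high; origin under its centre. Leave it alone
- clamp_knob: black clamping knob standing on its head on the bed, 44 mm across, 56 mm high; origin under its centre. Leave it alone
- spanner: steel spanner lying on the bed, 150 mm long along its x axis, under 15 mm high; origin under its middle. Leave it alone
- oil_bottle: white bottle with a red cap on the table, left of the bed, 56 mm across, 130 mm high; origin under its centre. Leave it alone
- label_reel: small white reel lying flat on the table, left of the bed, 86 mm across, 44 mm high; origin under its centre. Leave it alone
- small_carton: small brown carton on the table, left of the bed, 90 x 60 x 50 mm high; origin under its centre. Leave it alone
Things that resemble listed ones, but are neither listed nor needed, are in the scene too. Leave any green look-alike of the packbox alone.

How it is judged (in metres and radians):
At the end, for the whole second after the job is handed in: The box stands upright and at rest on the bed, a long side within 0.04 rad of the rail's line and its centre at most 62.5 mm from the rail face (5 mm gap) and at most 90 mm along from the rail's middle, so that the whole side is backed by the rail (angle between the x axis of packbox and the y axis of guide, either way round below 0.04 rad and x of packbox in the frame of guide between -0.0625 and -0.05 m and y of packbox in the frame of guide between -0.09 and 0.09 m and z of packbox in the frame of guide between -0.004 and 0.004 m and angle between packbox's own z axis and vertical below 0.05 rad and linear speed of packbox below 0.01 m/s and angular speed of packbox below 0.05 rad/s); the robot touches nothing.
It fails at once if the box is lifted off the bed or tipped (z of packbox in the frame of guide above 0.012 m or angle between packbox's own z axis and vertical above 0.15 rad).
It fails at once if the box is shoved hard (faster than 0.35 m/s) (linear speed of packbox above 0.35 m/s).
It fails at once if the rail is rammed (the box or the fingers bear on it with more than 60 N) (contact force between any of packbox, the fingers and guide above 60 N).
It fails at once if another thing on the bed or table is moved more than 20 mm or knocked over (distance of any of tape_roll, spare_roller, clamp_knob, spanner, oil_bottle, label_reel, small_carton from where it was at the start of the episode above 0.02 m or angle between any of tape_roll, spare_roller, clamp_knob, oil_bottle, label_reel, small_carton's own z axis and vertical above 0.3 rad).
It also fails if it takes over 67 s, if anything falls off the work surface, if the arm or the gripper's body presses on something with over 40 N, if the wrist force passes 120 N, or if a joint passes its speed limit or range.

## Working session

There is one attempt and no reset: what is moved stays moved. The work goes in short steps, Python scripts to look and compute and a shell command to move; the robot and the scene stay as the last step left them, time stands still between calls to the robot, and variables do not carry over. Pictures are saved under pics/ and viewed, and the job is handed in when it is done.

```bash
mkdir -p pics; ls
python3 - <<'E'
from cell import env
import cv2
o=env.get_obs()
for k,v in o.items(): print(k,v)
for n in ["scene","top","wrist"]:
    c=env.read_camera(n)
    cv2.imwrite(f"pics/a_{n}.png",cv2.cvtColor(c["img"],cv2.COLOR_RGB2BGR))
    print(n,c["vertical_fov"],c["cx"],c["cy"],[k for k in c]); print(c["world_to_cam"].round(4))
E
```

```text
pics
time_s 0.0
qpos [74.26157601 18.43723136 -4.0159627  83.17336968  1.29537846 78.54124857
 -3.26124239]
joint_velocities [-0.00849266 -0.0013305   0.02877585 -0.07992277  0.09574963  0.04045129
  0.01090846]
effort [-6.21892536e-05 -4.91287315e+01 -4.04046820e-01 -3.12527740e+01
 -6.38960791e-02  4.39319573e-02  1.97041736e-04]
tool_pos [ 0.18492072 -0.62260036  0.2354957 ]
tool_rot [-1.79893415e+02  5.97130306e-03  1.65473875e+01]
force [ 0.06971473 -0.35066244 -0.15110235]
wrist_torque [ 0.00042587 -0.00684815 -0.03350936]
grip_width 0.08724916447057254
scene 42.711654248197576 275.3974197433898 199.81261301842503 ['img', 'range_z', 'vertical_fov', 'cx', 'cy', 'world_to_cam']
[[ 0.5703  0.8211 -0.0207 -0.3745]
 [-0.5506  0.4009  0.7322  0.1852]
 [ 0.6095 -0.4062  0.6808 -1.6208]
 [ 0.      0.      0.      1.    ]]
top 47.61645370961117 278.020004701624 217.96136063140145 ['img', 'range_z', 'vertical_fov', 'cx', 'cy', 'world_to_cam']
[[ 0.0219 -0.9997 -0.0121  0.122 ]
 [ 0.9929  0.0203  0.1169 -0.4773]
 [-0.1167 -0.0146  0.9931 -1.4917]
 [ 0.      0.      0.      1.    ]]
wrist 65.12638501862314 276.98275774025547 206.94758466602377 ['img', 'range_z', 'vertical_fov', 'cx', 'cy', 'world_to_cam']
[[ 0.2838 -0.9589 -0.0021 -0.6495]
 [ 0.9136  0.2711 -0.3031  0.0368]
 [ 0.2912  0.0841  0.953  -0.3928]
 [ 0.      0.      0.      1.    ]]
```

View pics/a_top.png

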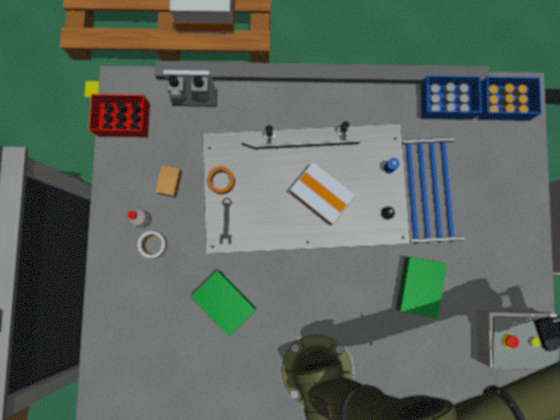

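View pics/a_scene.png

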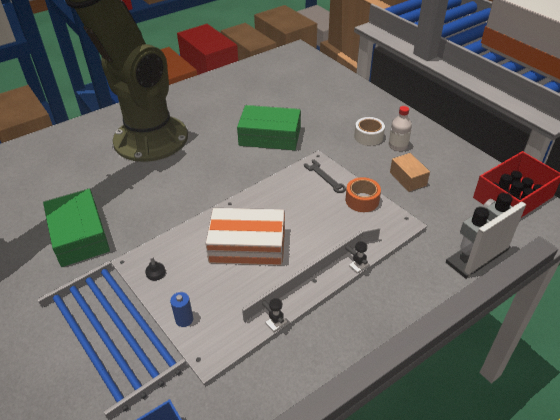

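The packbox is the white box with the orange lid strip, at top (322,193) and scene (247,236). These could be mistaken for it:
- Green boxes at top (223,302) and (422,286).
- The white carton on the pallet at top (202,8).
- The brown carton at top (168,181).

Next I'll check it in a close crop and measure.

```bash
cat > h.py <<'E'
import numpy as np, cv2
from cell import env
def K(c):
    f=c["img"].shape[0]/2/np.tan(np.radians(c["vertical_fov"])/2); return f
def ray(c,u,v):
    f=K(c); W=c["world_to_cam"]; d=np.array([(u-c["cx"])/f,-(v-c["cy"])/f,-1.0])
    R=W[:3,:3]; return -R.T@W[:3,3], R.T@d
def onz(c,u,v,z):
    o,d=ray(c,u,v); return o+d*(z-o[2])/d[2]
def proj(c,p):
    f=K(c); W=c["world_to_cam"]; q=W[:3,:3]@np.asarray(p)+W[:3,3]
    return np.array([c["cx"]+f*q[0]/-q[2], c["cy"]-f*q[1]/-q[2]])
def cloud(c):
    f=K(c); W=c["world_to_cam"]; z=c["range_z"]; v,u=np.mgrid[:z.shape[0],:z.shape[1]]
    P=np.stack([(u-c["cx"])/f*z,-(v-c["cy"])/f*z,-z],-1)
    return (P-W[:3,3])@W[:3,:3], z>0
def box(c,roi=None,zmin=.074,zmax=.098):
    "lid rectangle from cloud points at lid height, near bed"
    P,ok=cloud(c)
    m=ok&(P[...,2]>zmin)&(P[...,2]<zmax)
    if roi is not None:
        u0,v0,u1,v1=roi; k=np.zeros_like(m);k[v0:v1,u0:u1]=1;m&=k
    m8=cv2.morphologyEx(m.astype(np.uint8),cv2.MORPH_OPEN,np.ones((3,3)))
    n,l,s,ce=cv2.connectedComponentsWithStats(m8)
    out=[]
    for i in range(1,n):
        if s[i,4]<200: continue
        q=P[l==i]; r=cv2.minAreaRect((q[:,:2]*1000).astype(np.float32))
        out.append((ce[i].round(0),s[i,4],r,np.median(q[:,2])))
    return out
E
python3 - <<'E'
from h import *
c=env.read_camera("top")
for b in box(c): print(b)
P,ok=cloud(c)
for (u,v) in [(322,193),(270,200),(300,144),(340,143),(230,170),(392,164),(388,212),(226,220),(230,302)]: print(u,v,P[v,u].round(4),onz(c,u,v,P[v,u,2]).round(4))
im=cv2.cvtColor(c["img"],cv2.COLOR_RGB2BGR)[100:260,190:420]
cv2.imwrite("pics/b.png",cv2.resize(im,None,fx=3.4,fy=3.4,interpolation=cv2.INTER_CUBIC))
E
```

```text
(array([323., 192.]), np.int32(2030), ((552.9609985351562, -5.7494049072265625), (170.75411987304688, 116.23920440673828), 51.790672302246094), np.float64(0.08627866979457113))
322 193 [ 0.5479 -0.0027  0.0882] [ 0.5479 -0.0027  0.0882]
270 200 [0.5347 0.1597 0.0123] [0.5347 0.1597 0.0123]
300 144 [0.7104 0.0668 0.0569] [0.7104 0.0668 0.0569]
340 143 [ 0.7207 -0.0626  0.0402] [ 0.7207 -0.0626  0.0402]
230 170 [0.621  0.2873 0.0594] [0.621  0.2873 0.0594]
392 164 [ 0.6435 -0.2186  0.0876] [ 0.6435 -0.2186  0.0876]
388 212 [ 0.4982 -0.2139  0.0489] [ 0.4982 -0.2139  0.0489]
226 220 [0.4653 0.299  0.0227] [0.4653 0.299  0.0227]
230 302 [0.2091 0.2719 0.0725] [0.2091 0.2719 0.0725]
```

View pics/b.png

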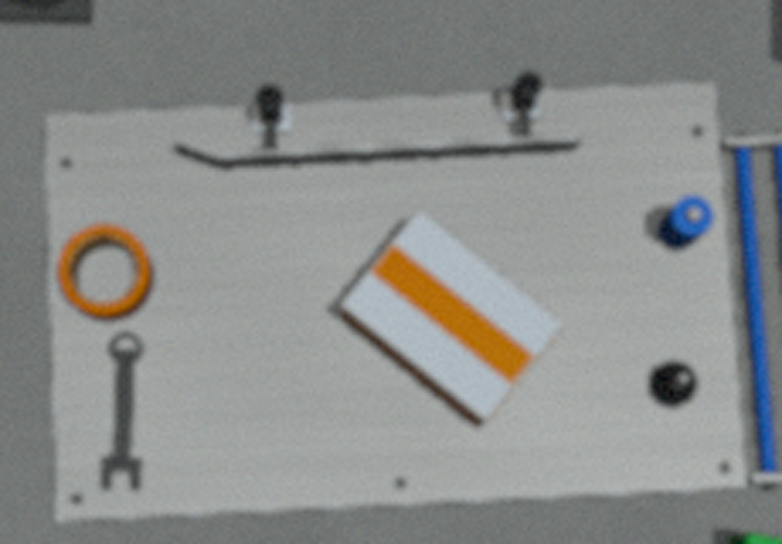

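The crop confirms the white box with the orange strip at about top (322,193). Its long axis is turned roughly 38° from the rail, which is the dark line from (255,148) to (360,143). Next I'll fit the rail.

Run:
```python
from h import *
for n in ["top","scene"]:
    c=env.read_camera(n)
    P,ok=cloud(c); W=c["world_to_cam"]; print(n,"cam",(-W[:3,:3].T@W[:3,3]).round(3))
    x,y,z=P[...,0],P[...,1],P[...,2]
    m=ok&(z>.035)&(z<.064)&(x>.66)&(x<.76)&(y>-.1)&(y<.14)
    q=P[m]; a=np.polyfit(q[:,1],q[:,0],1); 
    for _ in range(8):
        r=q[:,0]-np.polyval(a,q[:,1]); a=np.polyfit(q[np.abs(r)<.008,1],q[np.abs(r)<.008,0],1)
    r=q[:,0]-np.polyval(a,q[:,1]); k=np.abs(r)<.008
    print(m.sum(),k.sum(),a,np.degrees(np.arctan(a[0])),np.percentile(r[k],[5,50,95]).round(4))
    # full extent along line
    m=ok&(z>.035)&(z<.066)&(np.abs(x-np.polyval(a,y))<.008); print("y range",np.percentile(y[m],[0,1,99,100]).round(3), m.sum(), np.percentile(z[m],[1,50,99]).round(4))
    mm=ok&(z>.074)&(z<.098)&(x>.4)&(x<.7)&(abs(y)<.17); r=cv2.minAreaRect((P[mm][:,:2]*1000).astype(np.float32)); print(r)
    im=c["img"].copy(); im[m]=(255,0,0); im=im[90:190,230:400] if n=="top" else im[190:350,210:410]
    cv2.imwrite(f"pics/c_{n}.png",cv2.cvtColor(cv2.resize(im,None,fx=4 if n=='top' else 3,fy=4 if n=='top' else 3),cv2.COLOR_RGB2BGR))
```

```text
top cam [0.297 0.11  1.539]
304 269 [-0.07000346  0.71747037] -4.004370407372172 [-0.0026 -0.0007  0.0042]
y range [-0.127 -0.124  0.23   0.236] 429 [0.0356 0.056  0.0657]
((553.0178833007812, -5.4886474609375), (171.1945343017578, 115.90560150146484), 51.96346664428711)
scene cam [ 1.304 -0.425  0.96 ]
884 846 [-0.07236256  0.71944186] -4.138855073113437 [-0.0041  0.0003  0.0024]
y range [-0.129 -0.127  1.054  1.061] 1326 [0.0356 0.0532 0.065 ]
((552.2664794921875, -7.4476470947265625), (170.62420654296875, 122.1270523071289), 52.187950134277344)
```

Run:
```python
from h import *
c=env.read_camera("top")
g=cv2.cvtColor(c["img"],cv2.COLOR_RGB2GRAY).astype(float)
pts=[]
for u in range(256,362,5):
    col=g[135:160,u]; v=135+np.argmin(col); print(u,v,np.round(col[v-135-3:v-135+4]).astype(int), end=' ')
    w=np.clip(col.mean()+20-col,0,None); 
    vv=np.arange(135,160); kk=abs(vv-v)<=3; ww=np.clip(150-col[kk],0,None); ve=(ww*vv[kk]).sum()/ww.sum(); p=onz(c,u,ve,.061); p2=onz(c,u,ve,.041);print(round(ve,1),p.round(4),p2.round(4)); pts.append(p)
```

```text
256 148 [154 127  80  57  96 130 152] 147.9 [0.6939 0.2067 0.061 ] [0.6992 0.208  0.041 ]
261 147 [159 139 109  68  79 122 150] 147.3 [0.6963 0.1908 0.061 ] [0.7017 0.1919 0.041 ]
266 147 [131 118  82  59  81 128 151] 146.7 [0.6983 0.1749 0.061 ] [0.7037 0.1758 0.041 ]
271 147 [136 115  71  52  90 130 151] 146.7 [0.6987 0.159  0.061 ] [0.7041 0.1597 0.041 ]
276 147 [155 125  81  64  91 130 154] 146.9 [0.6983 0.1431 0.061 ] [0.7037 0.1435 0.041 ]
281 146 [150 141 111  67  84 123 153] 146.3 [0.7007 0.1272 0.061 ] [0.7061 0.1274 0.041 ]
286 146 [144 123  85  62  83 125 152] 145.9 [0.7021 0.1113 0.061 ] [0.7076 0.1113 0.041 ]
291 146 [146 122  73  57  86 129 153] 145.9 [0.7026 0.0954 0.061 ] [0.7081 0.0952 0.041 ]
296 146 [158 131  80  58  90 130 152] 146.0 [0.7026 0.0795 0.061 ] [0.7081 0.0791 0.041 ]
301 145 [155 144 113  69  79 122 151] 145.3 [0.7049 0.0636 0.061 ] [0.7104 0.063  0.041 ]
306 145 [143 124  89  59  80 126 148] 145.0 [0.7065 0.0478 0.061 ] [0.712  0.0469 0.041 ]
311 145 [151 126  77  61  87 127 148] 145.0 [0.7067 0.0319 0.061 ] [0.7122 0.0308 0.041 ]
316 145 [158 132  79
[... 236 characters left out ...]
061 ] [ 0.7167 -0.0174  0.041 ]
331 144 [151 121  80  57  83 128 148] 144.0 [ 0.7112 -0.0316  0.061 ] [ 0.7168 -0.0335  0.041 ]
336 144 [153 128  79  69 105 136 152] 143.8 [ 0.712  -0.0475  0.061 ] [ 0.7176 -0.0496  0.041 ]
341 143 [133 136 110  75  77 126 147] 143.0 [ 0.7148 -0.0633  0.061 ] [ 0.7204 -0.0657  0.041 ]
346 143 [130 119  86  59  82 128 146] 142.8 [ 0.7159 -0.0792  0.061 ] [ 0.7216 -0.0818  0.041 ]
351 143 [147 119  75  57  85 130 148] 142.9 [ 0.7159 -0.0951  0.061 ] [ 0.7216 -0.0979  0.041 ]
356 143 [152 128  80  69 110 142 154] 142.7 [ 0.7167 -0.1109  0.061 ] [ 0.7223 -0.1139  0.041 ]
361 141 [151 152 146 144 144 153 158] 141.1 [ 0.7222 -0.1268  0.061 ] [ 0.728 -0.13   0.041]
```

```bash
python3 -m pendant '[{"rz":6.2,"jaw":0},{"rz":6.2,"jaw":0},{"tx":30,"jaw":0},{"tx":30,"jaw":0},{"tx":30,"jaw":0},{"tx":10,"ty":-30,"jaw":0},{"tx":10,"ty":-30,"jaw":0},{"tx":10,"ty":-30,"jaw":0},{"tx":10,"ty":-30,"jaw":0},{"tx":10,"ty":-30,"jaw":0},{"tx":10,"ty":-30,"jaw":0},{"tx":10,"ty":-30,"jaw":0},{"tx":10,"ty":-30,"jaw":0},{"tx":10,"ty":-30,"jaw":0},{"tx":10,"ty":-30,"jaw":0}]'
```

```text
invalid input at $[0]: expected keys rx, ry, rz, tx, ty, tz, jaw
```

All seven keys are needed in every row.

```bash
python3 -m pendant '[{"rx":0,"ry":0,"rz":6.2,"tx":0,"ty":0,"tz":0,"jaw":0},{"rx":0,"ry":0,"rz":6.2,"tx":0,"ty":0,"tz":0,"jaw":0},{"rx":0,"ry":0,"rz":0,"tx":30,"ty":0,"tz":0,"jaw":0},{"rx":0,"ry":0,"rz":0,"tx":30,"ty":0,"tz":0,"jaw":0},{"rx":0,"ry":0,"rz":0,"tx":30,"ty":0,"tz":0,"jaw":0},{"rx":0,"ry":0,"rz":0,"tx":10,"ty":-30,"tz":0,"jaw":0},{"rx":0,"ry":0,"rz":0,"tx":10,"ty":-30,"tz":0,"jaw":0},{"rx":0,"ry":0,"rz":0,"tx":10,"ty":-30,"tz":0,"jaw":0},{"rx":0,"ry":0,"rz":0,"tx":10,"ty":-30,"tz":0,"jaw":0},{"rx":0,"ry":0,"rz":0,"tx":10,"ty":-30,"tz":0,"jaw":0},{"rx":0,"ry":0,"rz":0,"tx":10,"ty":-30,"tz":0,"jaw":0},{"rx":0,"ry":0,"rz":0,"tx":10,"ty":-30,"tz":0,"jaw":0},{"rx":0,"ry":0,"rz":0,"tx":10,"ty":-30,"tz":0,"jaw":0},{"rx":0,"ry":0,"rz":0,"tx":10,"ty":-30,"tz":0,"jaw":0},{"rx":0,"ry":0,"rz":0,"tx":10,"ty":-30,"tz":0,"jaw":0}]'
```

```text
time_s: 1.6
tool_pos: [0.3531, -0.3086, 0.2367]
tool_rot: [180.0, -0.0, 4.1]
force: [1.0, 0.1, 0.3]
grip_width: 0.002
```

```bash
python3 -m pendant '[{"rx":0,"ry":0,"rz":0,"tx":11,"ty":-30,"tz":0,"jaw":0},{"rx":0,"ry":0,"rz":0,"tx":11,"ty":-30,"tz":0,"jaw":0},{"rx":0,"ry":0,"rz":0,"tx":11,"ty":-30,"tz":0,"jaw":0},{"rx":0,"ry":0,"rz":0,"tx":11,"ty":-30,"tz":0,"jaw":0},{"rx":0,"ry":0,"rz":0,"tx":11,"ty":-30,"tz":0,"jaw":0},{"rx":0,"ry":0,"rz":0,"tx":11,"ty":-30,"tz":0,"jaw":0},{"rx":0,"ry":0,"rz":0,"tx":11,"ty":-30,"tz":0,"jaw":0},{"rx":0,"ry":0,"rz":0,"tx":11,"ty":-30,"tz":0,"jaw":0},{"rx":0,"ry":0,"rz":0,"tx":10,"ty":-30,"tz":0,"jaw":0},{"rx":0,"ry":0,"rz":0,"tx":10,"ty":-30,"tz":0,"jaw":0},{"rx":0,"ry":0,"rz":0,"tx":0,"ty":0,"tz":0,"jaw":0},{"rx":0,"ry":0,"rz":0,"tx":0,"ty":0,"tz":0,"jaw":0}]'
```

```text
time_s: 2.6
tool_pos: [0.4391, -0.0013, 0.2368]
tool_rot: [180.0, -0.0, 4.4]
force: [0.4, -1.0, -0.6]
grip_width: 0.0003
```

```bash
python3 -m pendant '[{"rx":0,"ry":0,"rz":0.3,"tx":0,"ty":0,"tz":27,"jaw":0},{"rx":0,"ry":0,"rz":0,"tx":0,"ty":0,"tz":30,"jaw":0},{"rx":0,"ry":0,"rz":0,"tx":0,"ty":0,"tz":30,"jaw":0},{"rx":0,"ry":0,"rz":0,"tx":0,"ty":0,"tz":30,"jaw":0},{"rx":0,"ry":0,"rz":0,"tx":0,"ty":0,"tz":0,"jaw":0}]'
python3 - <<'E'
from h import *
for n in ["scene","top"]:
    c=env.read_camera(n); print(env.get_obs()["tool_pos"])
    cv2.imwrite(f"pics/d_{n}.png",cv2.cvtColor(c["img"],cv2.COLOR_RGB2BGR))
    P,ok=cloud(c); x,y,z=P[...,0],P[...,1],P[...,2]
E
```

```text
time_s: 3.02
tool_pos: [0.4343, -0.0044, 0.1145]
tool_rot: [-179.9, 0.6, 3.7]
force: [-2.2, 0.3, 0.3]
grip_width: 0.0006
[ 0.43621518 -0.00422816  0.11729158]
[ 0.43829526 -0.00400344  0.11943659]
```

View pics/d_scene.png

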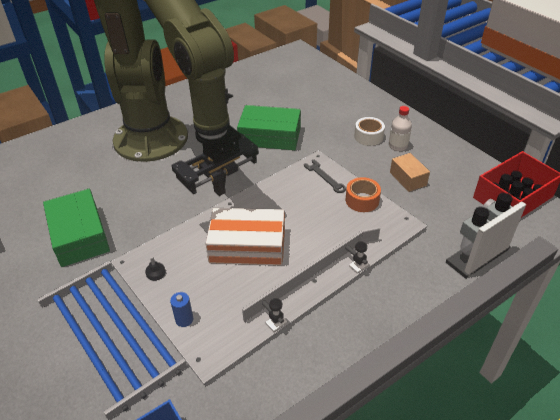

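View pics/d_top.png

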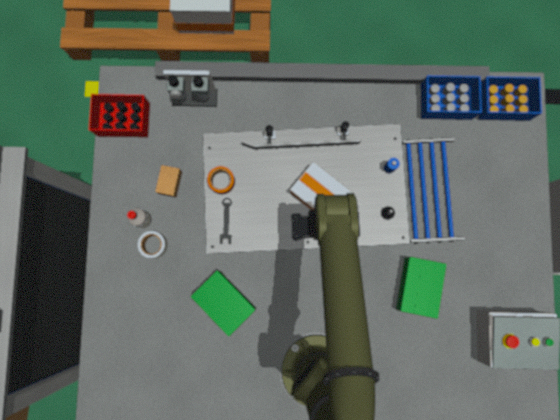

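The fingers stand just behind the box's near side (scene 220,185), clear of it. The top view is partly hidden by the forearm, so I'll track the box in the scene view. I'll lower now.

```bash
python3 -m pendant '[{"rx":0,"ry":0,"rz":0,"tx":0,"ty":0,"tz":20,"jaw":0},{"rx":0,"ry":0,"rz":0,"tx":0,"ty":0,"tz":20,"jaw":0},{"rx":0,"ry":0,"rz":0,"tx":0,"ty":0,"tz":15,"jaw":0},{"rx":0,"ry":0,"rz":0,"tx":0,"ty":0,"tz":10,"jaw":0},{"rx":0,"ry":0,"rz":0,"tx":0,"ty":0,"tz":4,"jaw":0},{"rx":0,"ry":0,"rz":0,"tx":0,"ty":0,"tz":0,"jaw":0},{"rx":0,"ry":0,"rz":0,"tx":0,"ty":0,"tz":0,"jaw":0}]'
cat >> h.py <<'E'
Oo=np.array([.7130,.0424]); TH=np.radians(4.1)
Rg=np.array([[np.cos(TH),np.sin(TH)],[-np.sin(TH),np.cos(TH)]])
def g(p): return (Rg@(np.asarray(p)[:2]-Oo))*1000
def lid(n="scene"):
    c=env.read_camera(n); P,ok=cloud(c); im=c["img"].astype(int)
    x,y,z=P[...,0],P[...,1],P[...,2]
    bright=im.max(-1)>110
    m=ok&(z>.074)&(z<.098)&(x>.42)&(x<.70)&(abs(y)<.19)&bright
    m=cv2.morphologyEx(m.astype(np.uint8),cv2.MORPH_OPEN,np.ones((3,3)))
    nn,l,s,ce=cv2.connectedComponentsWithStats(m); i=1+np.argmax(s[1:,4]); q=P[l==i]
    r=cv2.minAreaRect((q[:,:2]*1000).astype(np.float32)); (w,h)=r[1]; a=r[2] if w>h else r[2]+90
    ga=(a-np.degrees(TH)-90+90)%180-90
    o=env.get_obs(); t=o["tool_pos"]
    print(n,"px",s[i,4],"centre g",g(np.array(r[0])/1000).round(1),"size",np.round(r[1],1),"long axis vs rail deg",round(ga,1),"| tool g",g(t).round(1),"z",t[2].round(4),"F",np.round(o["force"],1),"t",round(o["time_s"],2))
    return c,l==i,r
E
python3 - <<'E'
from h import *
lid(); lid("top")
E
```

```text
time_s: 3.7
tool_pos: [0.44, -0.0034, 0.0517]
tool_rot: [180.0, -0.1, 3.8]
force: [-0.4, -0.8, 0.7]
grip_width: 0.0007
scene px 2948 centre g [-164.5  -38.3] size [171.2 121.5] long axis vs rail deg -42.2 | tool g [-275.5  -26.1] z 0.0518 F [ 0.2 -0.2  0.9] t 3.75
top px 1381 centre g [-163.1  -36.7] size [171.2 115.2] long axis vs rail deg -41.7 | tool g [-275.6  -26.1] z 0.0517 F [-0.5 -1.2 -0.2] t 3.8
```

```bash
python3 -m pendant '[{"rx":0,"ry":0,"rz":0,"tx":4,"ty":3,"tz":0,"jaw":0},{"rx":0,"ry":0,"rz":0,"tx":4,"ty":3,"tz":0,"jaw":0},{"rx":0,"ry":0,"rz":0,"tx":4,"ty":3,"tz":0,"jaw":0},{"rx":0,"ry":0,"rz":0,"tx":3,"ty":2.5,"tz":0,"jaw":0},{"rx":0,"ry":0,"rz":0,"tx":3,"ty":2.5,"tz":0,"jaw":0},{"rx":0,"ry":0,"rz":0,"tx":3,"ty":2.5,"tz":0,"jaw":0},{"rx":0,"ry":0,"rz":0,"tx":3,"ty":2.5,"tz":0,"jaw":0},{"rx":0,"ry":0,"rz":0,"tx":3,"ty":2.5,"tz":0,"jaw":0}]'
python3 - <<'E'
from h import *
lid(); lid("top")
E
```

```text
time_s: 4.47
tool_pos: [0.4623, -0.0219, 0.0499]
tool_rot: [-179.9, 0.7, 3.9]
force: [-16.0, 3.9, 14.7]
grip_width: 0.0005
scene px 2985 centre g [-156.3  -41.6] size [170.4 120.7] long axis vs rail deg -37.2 | tool g [-253.6  -47.1] z 0.0499 F [-11.1   1.2   8.7] t 4.52
top px 1161 centre g [-146.3  -27.9] size [140.9 116.1] long axis vs rail deg -36.3 | tool g [-253.6  -47.1] z 0.0498 F [-11.7   1.7   9.7] t 4.57
```

```bash
python3 -m pendant '[{"rx":0,"ry":0,"rz":0,"tx":4,"ty":2.8,"tz":0,"jaw":0},{"rx":0,"ry":0,"rz":0,"tx":4,"ty":2.8,"tz":0,"jaw":0},{"rx":0,"ry":0,"rz":0,"tx":4,"ty":2.6,"tz":0,"jaw":0},{"rx":0,"ry":0,"rz":0,"tx":4,"ty":2.4,"tz":0,"jaw":0},{"rx":0,"ry":0,"rz":0,"tx":4,"ty":2.2,"tz":0,"jaw":0},{"rx":0,"ry":0,"rz":0,"tx":4,"ty":2,"tz":0,"jaw":0}]'
python3 - <<'E'
from h import *
lid()
E
```

```text
time_s: 5.07
tool_pos: [0.4874, -0.0371, 0.0495]
tool_rot: [180.0, 0.7, 3.8]
force: [-13.9, -0.6, 10.0]
grip_width: 0.0003
scene px 3054 centre g [-137.3  -43.8] size [170.8 119.9] long axis vs rail deg -26.7 | tool g [-229.3  -63.7] z 0.0495 F [-6.9 -1.8  4. ] t 5.12
```

```bash
python3 -m pendant '[{"rx":0,"ry":0,"rz":0,"tx":4.5,"ty":2.1,"tz":0,"jaw":0},{"rx":0,"ry":0,"rz":0,"tx":4.5,"ty":2,"tz":0,"jaw":0},{"rx":0,"ry":0,"rz":0,"tx":4.5,"ty":1.8,"tz":0,"jaw":0},{"rx":0,"ry":0,"rz":0,"tx":4.5,"ty":1.5,"tz":0,"jaw":0},{"rx":0,"ry":0,"rz":0,"tx":4.5,"ty":1.2,"tz":0,"jaw":0},{"rx":0,"ry":0,"rz":0,"tx":4.5,"ty":1,"tz":0,"jaw":0}]'
python3 - <<'E'
from h import *
lid()
E
```

```text
time_s: 5.62
tool_pos: [0.5156, -0.0461, 0.0493]
tool_rot: [179.9, 0.6, 3.7]
force: [-12.4, -3.4, 5.9]
grip_width: 0.0002
scene px 3154 centre g [-116.2  -41.9] size [173.  118.9] long axis vs rail deg -16.9 | tool g [-201.8  -74.4] z 0.0493 F [-6.7 -3.4  1.6] t 5.67
```

```bash
python3 -m pendant '[{"rx":0,"ry":0,"rz":0,"tx":4.5,"ty":1.2,"tz":0,"jaw":0},{"rx":0,"ry":0,"rz":0,"tx":4.5,"ty":1,"tz":0,"jaw":0},{"rx":0,"ry":0,"rz":0,"tx":4.5,"ty":0.8,"tz":0,"jaw":0},{"rx":0,"ry":0,"rz":0,"tx":4.5,"ty":0.6,"tz":0,"jaw":0},{"rx":0,"ry":0,"rz":0,"tx":4,"ty":0.4,"tz":0,"jaw":0},{"rx":0,"ry":0,"rz":0,"tx":3,"ty":0.2,"tz":0,"jaw":0}]'
python3 - <<'E'
from h import *
lid()
E
```

```text
time_s: 6.17
tool_pos: [0.5418, -0.0493, 0.0491]
tool_rot: [179.9, 0.5, 3.7]
force: [-8.6, -4.6, 2.5]
grip_width: 0.0002
scene px 3220 centre g [-98.3 -37.5] size [172. 119.] long axis vs rail deg -8.8 | tool g [-176.6  -79.2] z 0.0492 F [-5.7 -4.2  0.3] t 6.22
```

```bash
python3 -m pendant '[{"rx":0,"ry":0,"rz":0,"tx":-10,"ty":0,"tz":0,"jaw":0},{"rx":0,"ry":0,"rz":0,"tx":-12,"ty":0,"tz":0,"jaw":0},{"rx":0,"ry":0,"rz":-0.3,"tx":-8,"ty":-10,"tz":0,"jaw":20},{"rx":0,"ry":0,"rz":0,"tx":0,"ty":-14,"tz":0,"jaw":87},{"rx":0,"ry":0,"rz":0,"tx":0,"ty":-14,"tz":0,"jaw":87},{"rx":0,"ry":0,"rz":0,"tx":0,"ty":-4,"tz":0,"jaw":87},{"rx":0,"ry":0,"rz":0,"tx":0,"ty":0,"tz":0,"jaw":87},{"rx":0,"ry":0,"rz":0,"tx":0,"ty":0,"tz":0,"jaw":87},{"rx":0,"ry":0,"rz":0,"tx":0,"ty":0,"tz":0,"jaw":87},{"rx":0,"ry":0,"rz":0,"tx":0,"ty":0,"tz":0,"jaw":87}]'
python3 - <<'E'
from h import *
c,_,_=lid(); lid("top"); print(env.get_obs()["tool_rot"],env.get_obs()["grip_width"])
cv2.imwrite("pics/e.png",cv2.cvtColor(c["img"],cv2.COLOR_RGB2BGR))
E
```

```text
time_s: 7.05
tool_pos: [0.5123, -0.0072, 0.0505]
tool_rot: [180.0, -0.0, 4.1]
force: [-0.1, 0.3, 0.0]
grip_width: 0.0458
scene px 3257 centre g [-98.3 -37.3] size [170.7 120.2] long axis vs rail deg -9.6 | tool g [-203.8  -35.1] z 0.0505 F [ 0.1  1.  -0.6] t 7.1
top px 1163 centre g [-97.  -34.6] size [168.7 116.6] long axis vs rail deg -9.7 | tool g [-203.8  -35. ] z 0.0505 F [ 0.9 -0.7 -0. ] t 7.15
[1.79990733e+02 5.71887040e-03 4.08422399e+00] 0.053676929784714396
```

View pics/e.png

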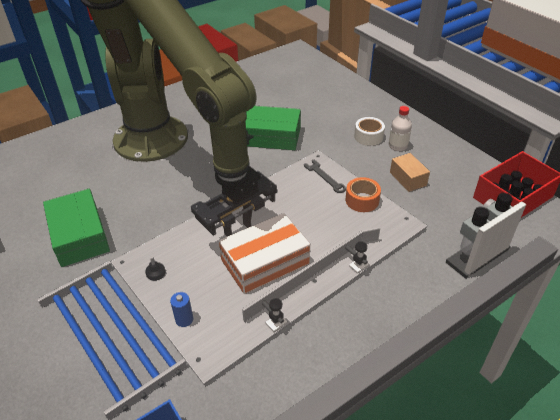

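The scene view shows the box at (265,252), about 10° off parallel, with the open fingers behind it at (240,215). Next I'll push with both fingertips towards the rail and stop short of it.

```bash
python3 -m pendant '[{"rx":0,"ry":0,"rz":0,"tx":4,"ty":0,"tz":0,"jaw":87},{"rx":0,"ry":0,"rz":0,"tx":5,"ty":0,"tz":0,"jaw":87},{"rx":0,"ry":0,"rz":0,"tx":5,"ty":0,"tz":0,"jaw":87},{"rx":0,"ry":0,"rz":0,"tx":5,"ty":0,"tz":0,"jaw":87},{"rx":0,"ry":0,"rz":0,"tx":5,"ty":0,"tz":0,"jaw":87},{"rx":0,"ry":0,"rz":0,"tx":4,"ty":0,"tz":0,"jaw":87},{"rx":0,"ry":0,"rz":0,"tx":4,"ty":0,"tz":0,"jaw":87},{"rx":0,"ry":0,"rz":0,"tx":4,"ty":0,"tz":0,"jaw":87},{"rx":0,"ry":0,"rz":0,"tx":4,"ty":0,"tz":0,"jaw":87},{"rx":0,"ry":0,"rz":0,"tx":4,"ty":0,"tz":0,"jaw":87},{"rx":0,"ry":0,"rz":0,"tx":4,"ty":0,"tz":0,"jaw":87},{"rx":0,"ry":0,"rz":0,"tx":4,"ty":0,"tz":0,"jaw":87}]'
python3 - <<'E'
from h import *
lid(); lid("top")
E
```

```text
time_s: 8.15
tool_pos: [0.5602, -0.0062, 0.0496]
tool_rot: [179.7, 0.6, 3.9]
force: [-11.0, -6.3, 7.8]
grip_width: 0.0872
scene px 3227 centre g [-84.9 -32.9] size [119.3 174.5] long axis vs rail deg -0.8 | tool g [-154.5  -37.4] z 0.0497 F [-5.9 -5.4  2.6] t 8.2
top px 462 centre g [-64.7  24.4] size [82.  59.6] long axis vs rail deg 86.7 | tool g [-154.4  -37.2] z 0.0496 F [-5.2 -4.3  1.3] t 8.25
```

```bash
python3 -m pendant '[{"rx":0,"ry":0,"rz":0,"tx":3,"ty":0,"tz":0,"jaw":87},{"rx":0,"ry":0,"rz":0,"tx":3,"ty":0,"tz":0,"jaw":87},{"rx":0,"ry":0,"rz":0,"tx":3,"ty":0,"tz":0,"jaw":87},{"rx":0,"ry":0,"rz":0,"tx":3,"ty":0,"tz":0,"jaw":87},{"rx":0,"ry":0,"rz":0,"tx":3,"ty":0,"tz":0,"jaw":87},{"rx":0,"ry":0,"rz":0,"tx":3,"ty":0,"tz":0,"jaw":87},{"rx":0,"ry":0,"rz":0,"tx":2,"ty":0,"tz":0,"jaw":87}]'
python3 - <<'E'
from h import *
c,_,_=lid()
cv2.imwrite("pics/f.png",cv2.cvtColor(cv2.resize(c["img"][180:330,180:400],None,fx=3.5,fy=3.5,interpolation=cv2.INTER_CUBIC),cv2.COLOR_RGB2BGR))
E
```

```text
time_s: 8.83
tool_pos: [0.5795, -0.0026, 0.0493]
tool_rot: [179.9, 0.6, 4.1]
force: [-12.9, -1.9, 7.6]
grip_width: 0.0867
scene px 2893 centre g [-70.7 -29.5] size [110.9 177.4] long axis vs rail deg -4.1 | tool g [-135.9  -35.2] z 0.0493 F [-11.7  -2.6   5.5] t 8.88
```

View pics/f.png

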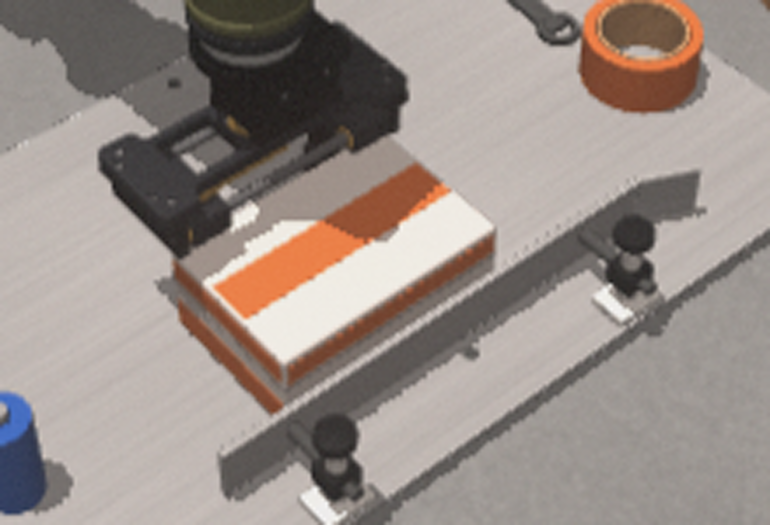

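The box is parallel to the rail with a small gap left. The arm's shadow falls on the lid, so my brightness mask now clips it. I'll keep on in small steps and watch the force.

```bash
python3 -m pendant '[{"rx":0,"ry":0,"rz":0,"tx":2,"ty":0,"tz":0,"jaw":87},{"rx":0,"ry":0,"rz":0,"tx":2,"ty":0,"tz":0,"jaw":87},{"rx":0,"ry":0,"rz":0,"tx":2,"ty":0,"tz":0,"jaw":87}]'
python3 -m pendant '[{"rx":0,"ry":0,"rz":0,"tx":1.5,"ty":0,"tz":0,"jaw":87},{"rx":0,"ry":0,"rz":0,"tx":1.5,"ty":0,"tz":0,"jaw":87}]'
```

```text
time_s: 9.13
tool_pos: [0.585, -0.0017, 0.0493]
tool_rot: [179.9, 0.7, 4.1]
force: [-13.0, -0.6, 7.9]
grip_width: 0.0867
time_s: 9.3
tool_pos: [0.5881, -0.0014, 0.0493]
tool_rot: [179.9, 0.7, 4.1]
force: [-13.1, -2.1, 7.7]
grip_width: 0.0871
```

```bash
cat >> h.py <<'E'
def edge(tag=None):
    "far lid edge (towards rail) from scene cloud: outermost lid point per y bin; and rail top back points"
    c=env.read_camera("scene"); P,ok=cloud(c); f=P.reshape(-1,3)[ok.ravel()]
    G=np.c_[(f[:,:2]-Oo)@Rg.T*1000,f[:,2]]
    L=G[(G[:,2]>.082)&(G[:,2]<.095)&(G[:,0]>-130)&(G[:,0]<20)&(abs(G[:,1])<160)]
    e=[]
    for b in np.arange(-100,40,8):
        s=L[(L[:,1]>=b)&(L[:,1]<b+8)]
        if len(s)>5: e.append((b+4,np.percentile(s[:,0],97)))
    e=np.array(e); a=np.polyfit(e[:,1]*0+e[:,0],e[:,1],1)
    print("far lid edge x at y=-35:",np.polyval(a,-35).round(1),"slope deg",np.degrees(np.arctan(a[0])).round(2),"y ext",np.percentile(L[:,1],[1,99]).round(1))
    R=G[(G[:,2]>.055)&(G[:,2]<.064)&(abs(G[:,0])<14)&(abs(G[:,1])<170)]
    b=np.polyfit(R[:,1],R[:,0],1); print("rail top line x at -35:",np.polyval(b,-35).round(1),"slope",np.degrees(np.arctan(b[0])).round(2),np.percentile(R[:,0],[2,50,98]).round(1),len(R))
    o=env.get_obs(); print("tool g",g(o["tool_pos"]).round(1),"F",np.round(o["force"],1),o["tool_rot"].round(2))
    if tag: cv2.imwrite(f"pics/{tag}.png",cv2.cvtColor(cv2.resize(c["img"][180:330,180:400],None,fx=3.5,fy=3.5,interpolation=cv2.INTER_CUBIC),cv2.COLOR_RGB2BGR))
E
python3 - <<'E'
from h import *
edge("h")
E
```

```text
far lid edge x at y=-35: -3.5 slope deg 0.06 y ext [-113.3   53.2]
rail top line x at -35: 1.8 slope 0.13 [-4.   2.7  5.7] 555
tool g [-127.6  -34.7] F [-12.2  -2.2   5.5] [179.91   0.66   4.13]
```

View pics/h.png

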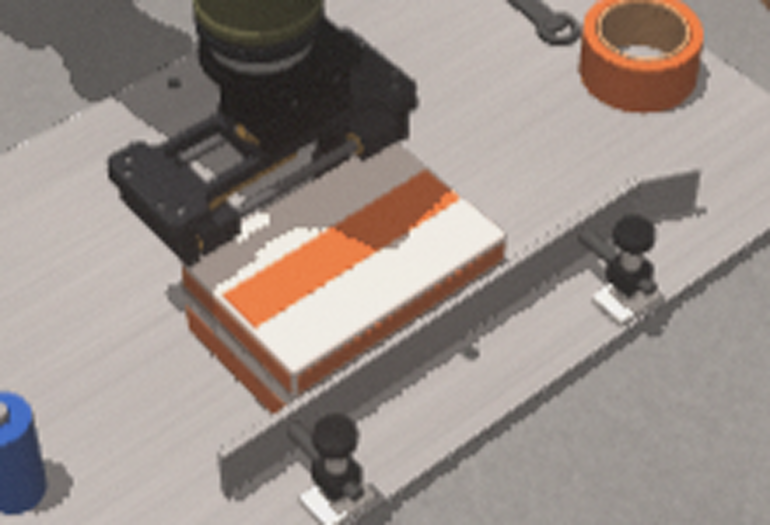

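```bash
python3 -m pendant '[{"rx":0,"ry":0,"rz":0,"tx":1.2,"ty":0,"tz":0,"jaw":87},{"rx":0,"ry":0,"rz":0,"tx":1.2,"ty":0,"tz":0,"jaw":87}]'
python3 -m pendant '[{"rx":0,"ry":0,"rz":0,"tx":1.2,"ty":0,"tz":0,"jaw":87},{"rx":0,"ry":0,"rz":0,"tx":1.2,"ty":0,"tz":0,"jaw":87}]'
```

```text
time_s: 9.52
tool_pos: [0.5881, -0.0013, 0.0493]
tool_rot: [179.9, 1.0, 4.1]
force: [-22.9, -2.3, 16.8]
grip_width: 0.0868
time_s: 9.68
tool_pos: [0.588, -0.0014, 0.0493]
tool_rot: [179.8, 1.3, 4.1]
force: [-31.5, -3.5, 23.2]
grip_width: 0.0869
```

The tool has stopped advancing and the force rose from 13 to 31 N, so the box is against the rail. I'll back straight off, rise and check.

```bash
python3 -m pendant '[{"rx":0,"ry":0,"rz":0,"tx":-3,"ty":0,"tz":0,"jaw":87},{"rx":0,"ry":0,"rz":0,"tx":-4,"ty":0,"tz":0,"jaw":87},{"rx":0,"ry":0,"rz":0,"tx":-8,"ty":0,"tz":0,"jaw":87},{"rx":0,"ry":0,"rz":0,"tx":-12,"ty":0,"tz":0,"jaw":87},{"rx":0,"ry":0,"rz":0,"tx":-12,"ty":0,"tz":0,"jaw":87},{"rx":0,"ry":0,"rz":0,"tx":-10,"ty":0,"tz":0,"jaw":87},{"rx":0,"ry":0,"rz":0,"tx":0,"ty":0,"tz":-20,"jaw":87},{"rx":0,"ry":0,"rz":0,"tx":0,"ty":0,"tz":-30,"jaw":87},{"rx":0,"ry":0,"rz":0,"tx":0,"ty":20,"tz":-30,"jaw":87},{"rx":0,"ry":0,"rz":0,"tx":-15,"ty":30,"tz":-30,"jaw":87},{"rx":0,"ry":0,"rz":0,"tx":-15,"ty":30,"tz":-20,"jaw":87},{"rx":0,"ry":0,"rz":0,"tx":-10,"ty":30,"tz":-10,"jaw":87},{"rx":0,"ry":0,"rz":0,"tx":0,"ty":30,"tz":0,"jaw":87},{"rx":0,"ry":0,"rz":0,"tx":0,"ty":30,"tz":0,"jaw":87},{"rx":0,"ry":0,"rz":0,"tx":0,"ty":30,"tz":0,"jaw":87},{"rx":0,"ry":0,"rz":0,"tx":0,"ty":30,"tz":0,"jaw":87},{"rx":0,"ry":0,"rz":0,"tx":0,"ty":0,"tz":0,"jaw":87},{"rx":0,"ry":0,"rz":0,"tx":0,"ty":0,"tz":0,"jaw":87}]'
python3 - <<'E'
from h import *
edge("i"); lid(); c,_,_=lid("top")
cv2.imwrite("pics/j.png",cv2.cvtColor(cv2.resize(c["img"][100:260,190:420],None,fx=3.4,fy=3.4,interpolation=cv2.INTER_CUBIC),cv2.COLOR_RGB2BGR))
E
```

```text
time_s: 11.18
tool_pos: [0.5261, -0.2359, 0.188]
tool_rot: [-180.0, -0.0, 3.9]
force: [0.5, -0.6, 0.0]
grip_width: 0.0867
far lid edge x at y=-35: -3.1 slope deg -0.03 y ext [-113.    53.4]
rail top line x at -35: 1.9 slope 0.19 [-3.9  2.7  5.9] 577
tool g [-205.8 -262. ] F [-0.1  0.6  0.2] [-1.7996e+02 -2.0000e-02  4.0900e+00]
scene px 2752 centre g [-64.5 -28.8] size [106.7 174.2] long axis vs rail deg -0.5 | tool g [-205.4 -260.9] z 0.1883 F [-0.   0.5  0.4] t 11.28
top px 1757 centre g [-63.7 -27.4] size [106.5 171.5] long axis vs rail deg -0.6 | tool g [-205.3 -260.3] z 0.1884 F [-0.2  0.5  0.8] t 11.33
```

View pics/i.png

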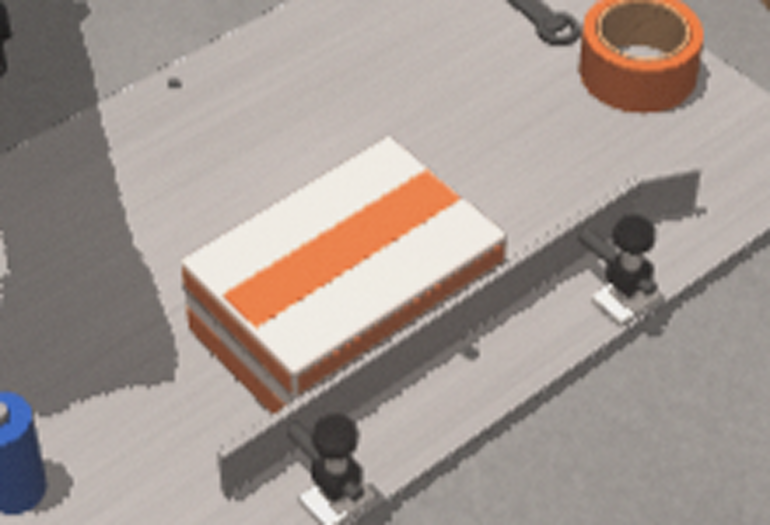

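View pics/j.png

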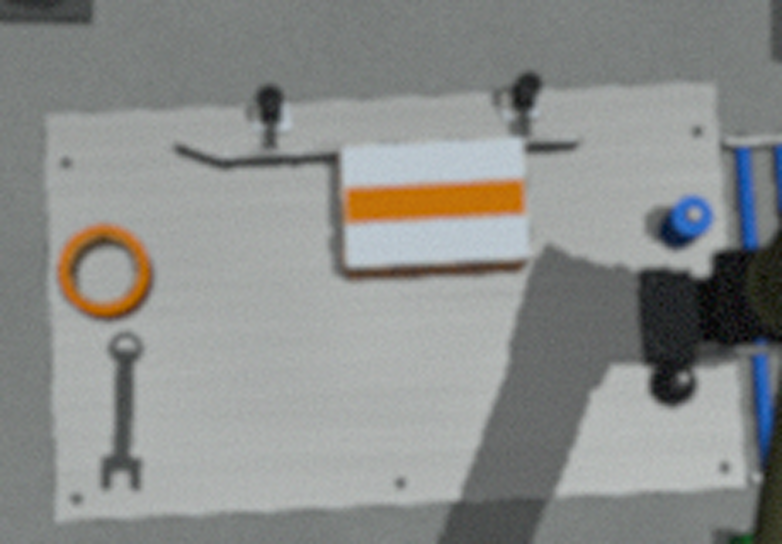

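```bash
sed -i 's/(x<.70)/(x<.724)/' h.py
python3 - <<'E'
from h import *
for n in ["scene","top"]: lid(n)
c=env.read_camera("top"); P,ok=cloud(c)
for (u,v) in [(220,181),(226,220),(392,164),(388,212)]: print(u,v,P[v,u].round(3))
o=env.get_obs(); print(o["time_s"],o["force"].round(1))
E
```

```text
scene px 3403 centre g [-58.1 -29.5] size [119.3 172. ] long axis vs rail deg -0.3 | tool g [-205.2 -260.2] z 0.1885 F [ 0.7 -0.1  0. ] t 11.38
top px 1992 centre g [-57.8 -27.3] size [116.9 170.3] long axis vs rail deg 0.0 | tool g [-205.3 -260.4] z 0.1885 F [0.9 0.7 0.4] t 11.43
220 181 [0.594 0.324 0.015]
226 220 [0.465 0.299 0.025]
392 164 [ 0.642 -0.218  0.092]
388 212 [ 0.498 -0.214  0.05 ]
11.4833 [-0.1  0.2  0.4]
```

Both views put the box centre about 58 mm from the face, within 0.3° of parallel, and about 28 mm along from the rail's middle. The force reading is about zero, and the other things on the bed haven't moved. I'm handing in.

```bash
python3 -c "
from cell import env
print(env.sign_off())"
```

```text
the job is handed in; nothing more can be done
None
```

The box now lies with one long side against the guide rail, and I handed the job in at about 11.5 s; no verdict is reported.

I turned it about 32° with closed-fingertip pushes near its near-right corner. I then pushed its long side with both open fingertips, which took out the last 10° and slid it onto the rail. It met the rail with about 31 N at the tool along the push and 23 N vertically, against a limit of 60 N on the rail. Then I backed off and rose clear.

**Last checks:**

| Check | Top view | Scene view | Limit |
|---|---|---|---|
| Centre to rail face | 57.8 mm | 58.1 mm | 50 to 62.5 mm |
| Centre along from the rail's middle | 27 mm | 30 mm | 90 mm |
| Angle to the rail | 0.0° | 0.3° | about 2.3° |

- **Force:** the tool force was about zero, so the robot was touching nothing.
- **Other things:** the spare roller and clamp knob read where they started. The tape roll and spanner looked unmoved in the picture. I did not re-measure the table items, but the arm stayed well away from them.

**What disagreed:**
- **Clipped readings:** some lid measurements during the push were wrong, because of the arm's shadow and because my search window was too short. I fixed the window for the final check.
- **Rail position:** I know the rail face only to about 3 mm from the images. That it is really touching rests mainly on the tool stopping dead as the force rose.

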